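# Nudge the candle plate into its recess

## Robot

A 6-joint arm with a two-finger parallel gripper is mounted at the origin on the work surface; the furniture and walls round the work are solid. World frame = base frame: x ahead of the robot, y to its left, z up, the work surface at z = 0. Lengths are in m, angles in rad, forces in N, time in s.
With the tool pointing down it reaches from about 0.325 to 0.9 m from the base axis. Payload 6.1 kg.
Tool frame: the origin (TCP) lies at the very end of the fingers, on their centre line; the grasp point (between the pads) lies 19 mm behind it; z points along the fingers, y is the line along which they close (so a half turn about z gives the same grasp; the last joint's range is limited). The gripper opens to 87 mm and grips with 3 to 60 N. Pads are 19 mm wide; open, the fingers measure 117 mm over their backs; the gripper's body (75 mm by 190 mm) begins 51 mm behind the grasp point.
Start: joints at [1.101, 0.22, 1.526, -0, 1.395, -0.126], TCP at [0.211, 0.588, 0.188] pointing down, gripper open.
Joint ranges: [-2.98, 2.98], [-0.91, 2.08], [0.09, 2.57], [-1.24, 4.39], [0.2, 2.65], [-2.68, 2.68]. Speed limits (rad/s): [2.57, 2.57, 3.01, 3.14, 3.14, 3.14].

## Interface

Orientations are given as a rotation vector (axis times angle).
In Python, from cell import arm gives the robot as it stands. The module is installed in compiled form; this text tells all that it offers.
- The arm moves only by the tool step_arm, never from a script. Its argument "motion" is a list of rows, each a list of 2 entries, a list of its own where there are three numbers: the shift along the tool's x, y, z in m, then the turn about the tool's z in rad. A call has 1 to 10 rows; each row shifts and turns the commanded pose from where the row before left it, along the tool's axes as they then stand; what a row does not reach is not made up. A row lasts 1/8 s, in which the tool goes at most 62.5 mm and 10.7 degrees, less where a joint would pass 70% of its speed; a pose out of reach is approached as far as the arm can. A call is refused whole if a number of a shift passes 0.0625 or a number of a turn 0.188, either way. A call with a gripper value outside its range is refused whole. "gripper" is the opening, from 0 (shut) to 1 (fully open), set as the call begins (left out, the last holds). The fingers move at their own pace and stop on an object; "force" is the grip in N (left out, the last holds). Time passes only in rows, so rows that do not move let the fingers close. It gives the time, the measured TCP pose, the force, the opening and the grip force at its end, in the units of the state.
- arm.get_obs(): the state, without advancing time (a new reading comes with each control period).
- arm.read_camera(name): name is "scene" or "top" or "wrist"; returns a dict with "pixels" (384x512x3 uint8, red, green, blue), "mtx" (3x3 intrinsics, pixels), "k1" (the pictures are not rectified: a ray, as slopes to the right and down, at radius r is drawn at 1 + k1 r^2 times it, then the intrinsics apply), "pose" (4x4, takes a point from camera to world coordinates). Camera axes: x right, y up, looking along -z (the intrinsics and any distortion apply to the point x, -y, -z); pixel columns grow to the right and rows downward; lengths in m; the calibration is good to about 2 mm. A picture is of the moment at which its call begins. There is no depth.
- arm.close_job(): hands the job in; it is judged then, once.
The state is a dict: "time_s": time; "joints": joint angles; "qvel": joint speeds; "joint_efforts": joint torques, N m; "position": TCP position; "orientation": TCP orientation; "force": force on the tool from outside, world axes, zero at the start; "ft_torque": the same for the moment, N m; "gripper_width": opening from 0.0 (shut) to 1.0 (fully open); "grasp_force": force on a finger pad.
Only numpy, scipy, OpenCV 4.12 (cv2) and the standard library are available. Lean on these libraries where they do the work, as an engineer would, in place of code of your own. Each camera call takes 0.05 s, during which the arm holds its last target. There are 200 camera calls.

## Task

One round metal plate of the wooden twin candle stand lies loose on top of the board, beside the empty recess; push it with the fingertips across the rim of that recess until it drops in and lies flat and fully home, like its neighbour. Only push or press it: do not pick it up, and leave the plate that is already seated, the cord spool, the wood slip and the white ball cluster where they are.

Things in the scene. Friction and masses are not known exactly. Their poses are not given: they have to be found in the camera images.
- stand: Wooden board fixed to the bench, 150 x 230 x 24 mm (its x, y, z); origin at the centre of its underside, z up. In its top are two round flat-bottomed recesses, each 66 mm in diameter and 8 mm deep, centred at x = +30 mm, y = +55 mm (empty) and x = +30 mm, y = -55 mm (holds the seated plate) in the board's frame.
- empty_recess (a point): Centre of the mouth of the empty recess, level with the top face of the board (24 mm above the bench); axes as the board's.
- loose_plate_center (a point): Centre (half-way up) of the loose plate, a flat steel disc 62 mm in diameter and 8 mm thick, about 0.15 kg, z axis along its own axis and pointing up. It starts flat on the board on the recess's -x side, partly over the rim. When home, its centre is 4 mm below the top face of the board and its top is flush with the board.
- seated_plate_center (a point): Centre (half-way up) of the other, equal steel plate, which already lies loose in its recess, flush with the board; leave it there.
- spool: Small wooden spool of wick cord standing on the bench, 54 mm in diameter, 62 mm high; origin at the centre of its underside. Bystander.
- ball_near: Cluster of white balls, about 68 x 61 x 59 mm, on the bench to the left of the stand as the robot sees it; origin at its underside. Bystander.
- slip: Flat pine slip, 44 x 150 x 13 mm (x, y, z), lying on the bench to the left of the stand as the robot sees it, beyond the ball cluster; origin at the centre of its underside. Bystander.
Mind the look-alikes: they are no part of the job. What is shaped like the part that bears loose_plate_center but green is not meant.

How it is judged:
At the end, for the whole second after the job is handed in: The loose plate rests in the empty recess: centre within 4 mm of the recess centre, top flush with the board within 1.5 mm, tilt under 0.05 rad, right side up; the seated plate moved under 7 mm; spool, ball cluster and slip moved under 20 mm (horizontal distance between loose_plate_center and empty_recess below 0.004 m and z of loose_plate_center in the frame of empty_recess between -0.006 and -0.0025 m and angle between loose_plate_center's own z axis and vertical below 0.05 rad and distance of seated_plate_center from where it was at the start of the episode below 0.007 m and distance of each of spool, ball_near, slip from where it was at the start of the episode below 0.02 m and linear speed of loose_plate below 0.01 m/s); the robot touches nothing.
It fails at once if the loose plate was lifted off the board (centre more than 20 mm above the board's top) (z of loose_plate_center in the frame of empty_recess above 0.02 m).
It fails at once if the loose plate was pushed off the board (z of loose_plate_center in the frame of empty_recess below -0.012 m).
It fails at once if the seated plate was moved out of its place (distance of seated_plate_center from where it was at the start of the episode above 0.007 m).
It fails at once if a bystander was moved (distance of any of spool, ball_near, slip from where it was at the start of the episode above 0.02 m).
It also fails if it takes over 38 s, if anything falls off the work surface, if the arm or the gripper's body presses on something with over 40 N, if the wrist force passes 120 N, or if a joint passes its speed limit or range.

## Working session

There is one attempt and no reset: what is moved stays moved. The work goes in short steps, Python scripts to look and compute and a tool call to move; the robot and the scene stay as the last step left them, time stands still between calls to the robot, and variables do not carry over. Pictures are saved under pics/ and viewed, at most 10 in all, crops included, and the job is handed in when it is done.

Besides the shell and the picture viewer there is one more tool, called after "Call:" as name([rows], argument=value, ...), one row to a line, values as JSON. step_arm: Moves the arm, as the interface text tells. Its arguments: {"type":"object","properties":{"motion":{"type":"array"},"gripper":{"type":"number"},"force":{"type":"number"}},"required":["motion"]}

```bash
mkdir -p pics; cat > h.py <<'E'
import numpy as np, cv2
from cell import arm
def cam(n,save=None):
    c=arm.read_camera(n)
    if save: cv2.imwrite('pics/'+save,cv2.cvtColor(c['pixels'],cv2.COLOR_RGB2BGR))
    return c
def ray(c,uv):
    d=np.array([c['k1'],0,0,0,0],float)
    p=cv2.undistortPoints(np.array(uv,float).reshape(-1,1,2),c['mtx'],d,None,None,None).reshape(-1,2) if 0 else cv2.undistortPoints(np.array(uv,float).reshape(-1,1,2),c['mtx'],d).reshape(-1,2)
    v=np.c_[p[:,0],-p[:,1],-np.ones(len(p))]@c['pose'][:3,:3].T
    return c['pose'][:3,3],v
def onplane(c,uv,z):
    o,v=ray(c,uv); return o+v*((z-o[2])/v[:,2])[:,None]
def proj(c,P):
    q=(np.atleast_2d(P)-c['pose'][:3,3])@c['pose'][:3,:3]
    s=np.c_[q[:,0],-q[:,1]]/-q[:,2:]; s=s*(1+c['k1']*(s**2).sum(1))[:,None]
    return s*[c['mtx'][0,0],c['mtx'][1,1]]+c['mtx'][:2,2]
E
python3 - <<'E'
from h import *
a=cam('top','top0.png');b=cam('scene','scene0.png')
print(a['pose'].round(3),b['pose'].round(3),a['k1'],a['mtx'])
print(arm.get_obs())
E
```

```text
[[ 0.002  0.99  -0.139  0.3  ]
 [-1.     0.003  0.006  0.035]
 [ 0.007  0.139  0.99   1.093]
 [ 0.     0.     0.     1.   ]] [[ 0.842  0.403 -0.358  0.027]
 [-0.539  0.617 -0.573 -0.701]
 [-0.01   0.676  0.737  1.001]
 [ 0.     0.     0.     1.   ]] -0.0021258567008201963 [[437.03621797   0.         258.46219417]
 [  0.         437.03621797 195.16647876]
 [  0.           0.           1.        ]]
{'time_s': 0.1, 'joints': array([ 1.10090860e+00,  2.21148566e-01,  1.52749350e+00, -6.48686693e-06,
        1.39470466e+00, -1.26109547e-01]), 'qvel': array([-0.00063034, -0.00168739, -0.00447527, -0.00108239, -0.00274779,
        0.00125006]), 'joint_efforts': array([ 7.28877476e-04, -4.95946348e+01, -3.88520229e+01,  7.01493002e-02,
        5.15282282e-02, -2.64537363e-05]), 'position': array([0.21038282, 0.58786894, 0.18674759]), 'orientation': array([-5.37261280e-01, -3.09479410e+00,  2.63636327e-03]), 'force': array([1.22338854, 0.40203077, 0.01237474]), 'ft_torque': array([-0.00400029,  0.00281037,  0.00143981]), 'grasp_force': 0.0, 'gripper_width': 0.9982855761811199}
```

View pics/top0.png

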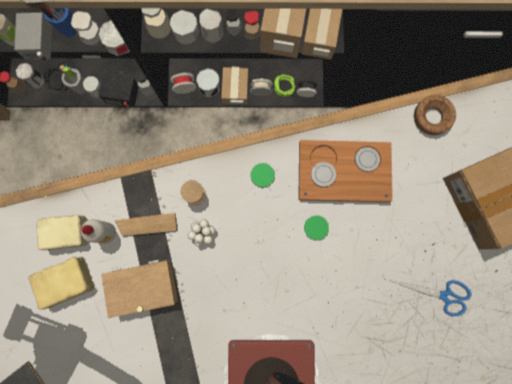

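View pics/scene0.png

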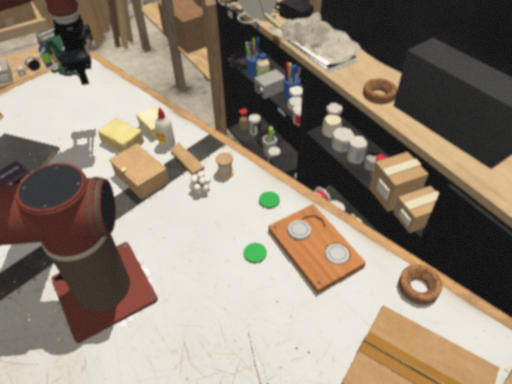

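The top view shows the board at px (299–392, 140–202), the loose plate at (323,174), the empty recess's dark arc at (323,153) and the seated plate at (367,159). The green discs at (262,175) and (316,228) are decoys, and the bystanders are on the left at (192,190), (202,232) and (147,224).

```bash
cat > m.py <<'E'
from h import *
def measure(c,win,tz=.032):
    x0,y0,x1,y1=win
    im=c['pixels']; hsv=cv2.cvtColor(im,cv2.COLOR_RGB2HSV).astype(int)
    R=np.zeros(im.shape[:2],bool);R[y0:y1,x0:x1]=1
    wood=((hsv[...,1]>90)&((hsv[...,0]<22)|(hsv[...,0]>170))&R).astype(np.uint8)
    n,l,s,_=cv2.connectedComponentsWithStats(wood); k=1+s[1:,4].argmax()
    cs,_=cv2.findContours((l==k).astype(np.uint8),cv2.RETR_EXTERNAL,cv2.CHAIN_APPROX_NONE)
    ct=max(cs,key=cv2.contourArea); hull=cv2.convexHull(ct)
    ins=np.zeros(R.shape,np.uint8);cv2.fillConvexPoly(ins,hull,1);ins=cv2.erode(ins,np.ones((5,5)))
    gm=((hsv[...,1]<60)&(hsv[...,2]>90)&(ins>0)).astype(np.uint8)
    gs,_=cv2.findContours(gm,cv2.RETR_EXTERNAL,cv2.CHAIN_APPROX_NONE)
    out=[]
    for g in gs:
        if cv2.contourArea(g)<40: continue
        e=cv2.fitEllipse(cv2.convexHull(g)) if len(g)>5 else None
        out.append(e)
    return hull[:,0],out
E
python3 - <<'E'
from m import *
for n,w in(('top',(290,130,405,212)),('scene',(255,200,375,300))):
    c=cam(n); h,o=measure(c,w)
    P=onplane(c,h,.024)[:,:2]
    r=cv2.minAreaRect((P*1000).astype(np.float32)); print(n,r)
    for e in o: print(e,onplane(c,[e[0]],.032).round(4),onplane(c,[e[0]],.024).round(4))
    big=cv2.resize(c['pixels'][w[1]:w[3],w[0]:w[2]],None,fx=5,fy=5,interpolation=cv2.INTER_CUBIC)
    cv2.imwrite(f'pics/z_{n}.png',big[...,::-1])
E
```

```text
top ((512.967529296875, -187.19915771484375), (230.15509033203125, 151.820068359375), 88.58602905273438)
((323.16204833984375, 174.09954833984375), (24.256412506103516, 24.768842697143555), 127.4903793334961) [[ 0.5021 -0.1311  0.032 ]] [[ 0.5036 -0.1324  0.024 ]]
((367.0458984375, 158.701171875), (24.16829490661621, 24.830890655517578), 121.21147155761719) [[ 0.5413 -0.2411  0.032 ]] [[ 0.5431 -0.2431  0.024 ]]
scene ((509.464599609375, -191.8499298095703), (235.97000122070312, 156.8318634033203), 88.54623413085938)
((336.9029235839844, 253.2479705810547), (19.445558547973633, 24.41094970703125), 106.98030853271484) [[ 0.537  -0.2477  0.032 ]] [[ 0.5413 -0.2439  0.024 ]]
((299.004638671875, 229.3902587890625), (19.03516960144043, 22.264385223388672), 92.18350219726562) [[ 0.5007 -0.1332  0.032 ]] [[ 0.5046 -0.1285  0.024 ]]
```

View pics/z_top.png

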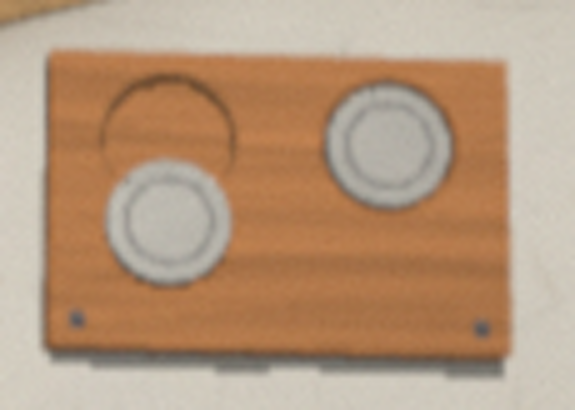

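The board fit gives 230×152 mm, which matches. The recess comes out at about (0.544, −0.133), and the seated plate agrees with its nominal position. The loose plate is at about (0.5015, −0.132). The push runs along board +x with two spread fingertips as a cradle, so I turn the tool and go over first.

Call:
step_arm([
  [[0,0,0],-0.16],
  [[0,0,0],-0.16],
  [[-0.0162,-0.0446,0],0],
  [[-0.0162,-0.0446,0],0],
  [[-0.0162,-0.0446,0],0],
  [[-0.0162,-0.0446,0],0],
  [[-0.0162,-0.0446,0],0],
  [[-0.0162,-0.0446,0],0],
  [[-0.0162,-0.0446,0],0],
  [[-0.0162,-0.0446,0],0],
], gripper=0.46)

```text
time_s: 1.45
position: [0.3319, 0.2272, 0.1878]
orientation: [0.037, 3.141, 0.0]
force: [0.7, 0.6, -0.4]
gripper_width: 0.46
grasp_force: 0.0
```

Call:
step_arm([
  [[-0.0162,-0.0446,0],0],
  [[-0.0162,-0.0446,0],0],
  [[-0.0162,-0.0446,0],0],
  [[-0.0162,-0.0446,0],0],
  [[-0.0162,-0.0446,0],0],
  [[-0.0162,-0.0446,0],0],
  [[-0.0162,-0.0446,0],0],
  [[-0.0162,-0.0446,0],0],
  [[0,0,0],0],
  [[0,0,0],0],
])

```text
time_s: 2.7
position: [0.4523, -0.1306, 0.1873]
orientation: [-0.038, -3.14, -0.002]
force: [-0.2, -0.5, -0.1]
gripper_width: 0.459
grasp_force: 0.0
```

Call:
step_arm([
  [[0,0,0.04],0],
  [[0,0,0.04],0],
  [[0,0,0.04],0],
  [[0,0,0.02],0],
  [[0,0,0.01],0],
  [[0,0,0.005],0],
  [[0,0,0.004],0],
  [[0,0,0],0],
])

```text
time_s: 3.7
position: [0.4532, -0.1312, 0.0292]
orientation: [0.037, 3.141, -0.001]
force: [-0.7, -0.9, 0.7]
gripper_width: 0.46
grasp_force: 0.0
```

```bash
python3 - <<'E'
from h import *
o=arm.get_obs();print(o['position'],o['force'])
c=cam('top'); print(proj(c,[[.5443,-.133,.024],[.5015,-.132,.032]]).round(1))
big=cv2.resize(c['pixels'][130:212,290:405],None,fx=4,fy=4,interpolation=cv2.INTER_CUBIC)
w=cam('wrist')['pixels']
s=cam('scene')['pixels'][200:300,250:380]; s=cv2.resize(s,None,fx=3,fy=3,interpolation=cv2.INTER_CUBIC)
can=np.zeros((600,800,3),np.uint8);can[:328,:460]=big
can[:255,460:800]=cv2.resize(w,(340,255)); can[300:600,460-50:800]=s
cv2.imwrite('pics/mid.png',can[...,::-1])
E
```

```text
[ 0.45320985 -0.1312433   0.0292298 ] [-0.65084637 -0.93539955  0.73102787]
[[323.1 158.1]
 [323.5 174.3]]
```

View pics/mid.png

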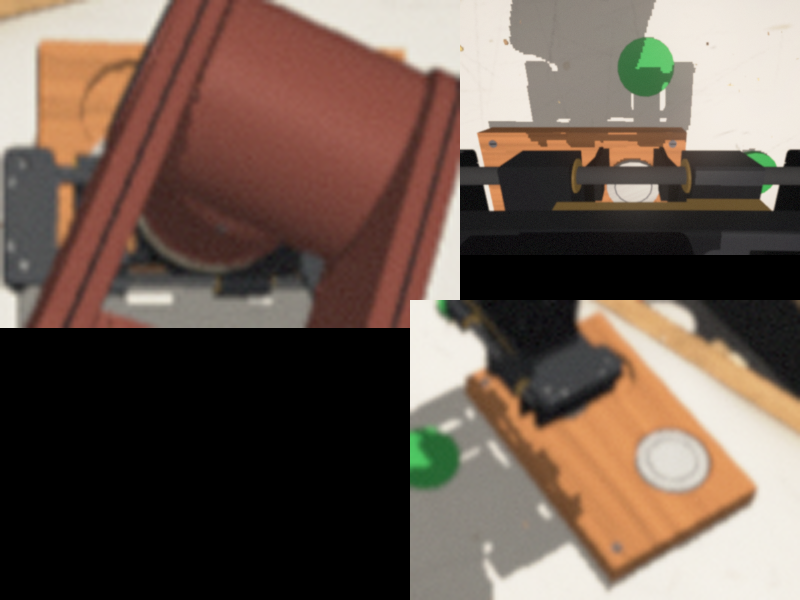

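The projected recess centre (323.1,158.1) matches the arc seen earlier (~323.7,158.3). In the wrist view the plate sits centred between the fingers (centre col ~633, fingers 577 and 690). I lower slightly and push along tool −x.

Call:
step_arm([
  [[0,0,0.002],0],
  [[-0.005,0,0],0],
  [[-0.005,0,0],0],
  [[-0.005,0,0],0],
  [[-0.005,0,0],0],
  [[-0.005,0,0],0],
  [[-0.005,0,0],0],
  [[-0.005,0,0],0],
  [[-0.005,0,0],0],
  [[0,0,0],0],
])

```text
time_s: 5.1
position: [0.4932, -0.1321, 0.0268]
orientation: [0.037, 3.141, -0.0]
force: [-0.2, -0.2, -0.2]
gripper_width: 0.463
grasp_force: 0.0
```

Call:
step_arm([
  [[-0.004,0,0],0],
  [[-0.003,0,0],0],
  [[-0.003,0,0],0],
  [[-0.002,0,0],0],
  [[-0.002,0,0],0],
  [[0,0,0],0],
])

```text
time_s: 5.85
position: [0.5069, -0.1324, 0.0268]
orientation: [0.037, 3.141, -0.0]
force: [-0.3, 0.5, -0.0]
gripper_width: 0.459
grasp_force: 0.0
```

Call:
step_arm([
  [[-0.002,0,0],0],
  [[-0.002,0,0],0],
  [[-0.001,0,0],0],
  [[0,0,0],0],
])

```text
time_s: 6.35
position: [0.5119, -0.1326, 0.0267]
orientation: [-0.037, -3.141, 0.0]
force: [0.6, 0.7, 0.1]
gripper_width: 0.461
grasp_force: 0.0
```

```bash
python3 - <<'E'
from h import *
s=cam('scene')['pixels'][200:290,260:370]; s=cv2.resize(s,None,fx=3.6,fy=3.6,interpolation=cv2.INTER_CUBIC)
w=cv2.resize(cam('wrist')['pixels'],(400,300))
can=np.zeros((330,800,3),np.uint8);can[:324,:396]=s;can[:300,400:]=w
cv2.imwrite('pics/mid2.png',can[...,::-1])
E
```

```text
(no output)
```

View pics/mid2.png

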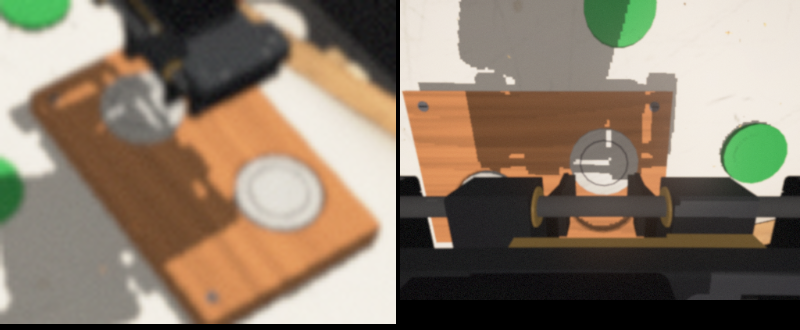

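Ambiguous: the plate shows at about (299,229) in the scene image and behind the fingers in the wrist view. I'll check that against projections.

```bash
python3 - <<'E'
from h import *
P=[[.5443,-.133,.024],[.5015,-.132,.032],[.512,-.1326,.027],[.512,-.1126,.027],[.512,-.1526,.027]]
s=cam('scene');w=cam('wrist')
print(proj(s,P).round(1)); print((proj(w,P)*400/512).round(1)+[400,0]); print(w['pose'].round(3))
cv2.imwrite('pics/w.png',cv2.resize(w['pixels'],(800,600))[...,::-1])
E
```

```text
[[311.8 224.1]
 [299.  229. ]
 [302.2 228.5]
 [297.8 223.6]
 [306.6 233.6]]
[[601.9 199.1]
 [601.9 159.9]
 [601.5 169.1]
 [623.  168.6]
 [580.  169.6]]
[[ 0.024 -0.964 -0.265  0.44 ]
 [ 1.     0.023  0.006 -0.131]
 [-0.    -0.266  0.964  0.224]
 [ 0.     0.     0.     1.   ]]
```

View pics/w.png

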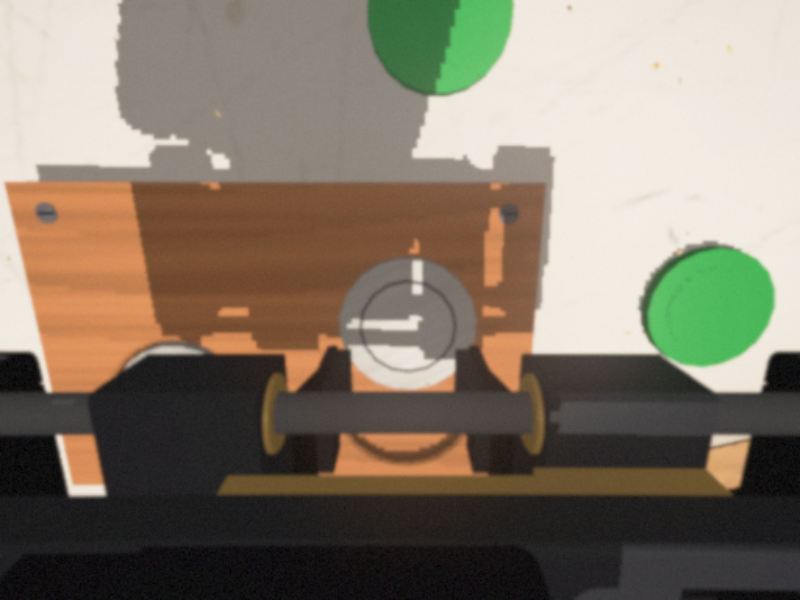

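```bash
python3 - <<'E'
from h import *
s=cam('scene'); im0=cv2.imread('pics/scene0.png'); im1=s['pixels'][...,::-1].copy()
def crop(im,P,k=6,h=33):
    u=proj(s,P); c=u[0].round().astype(int); x0,y0=max(c[0]-h,0),max(c[1]-h-18,0)
    o=cv2.resize(im[y0:y0+2*h+20,x0:x0+2*h],None,fx=k,fy=k,interpolation=cv2.INTER_CUBIC)
    for p in u: cv2.circle(o,tuple(int(v) for v in (p-[x0,y0]+.5)*k),3,(255,0,255),-1)
    return o
y=np.array([.0247,1,0])
T=np.array([.2104,.5879,.1867]);a=crop(im0,[T,T+.0435*np.array([.337,.941,0]),T-.0435*np.array([.337,.941,0]),T+[0,0,.04],T+[0,0,.07]])
T=np.array([.512,-.1326,.0267]);b=crop(im1,[T,T+.02*y,T-.02*y,T+[0,0,.04],T+[0,0,.07]])
print(a.shape,b.shape)
h=min(a.shape[0],b.shape[0]);cv2.imwrite('pics/tip.png',np.hstack([a[:h],b[:h]]))
E
```

```text
(516, 396, 3) (516, 396, 3)
```

View pics/tip.png

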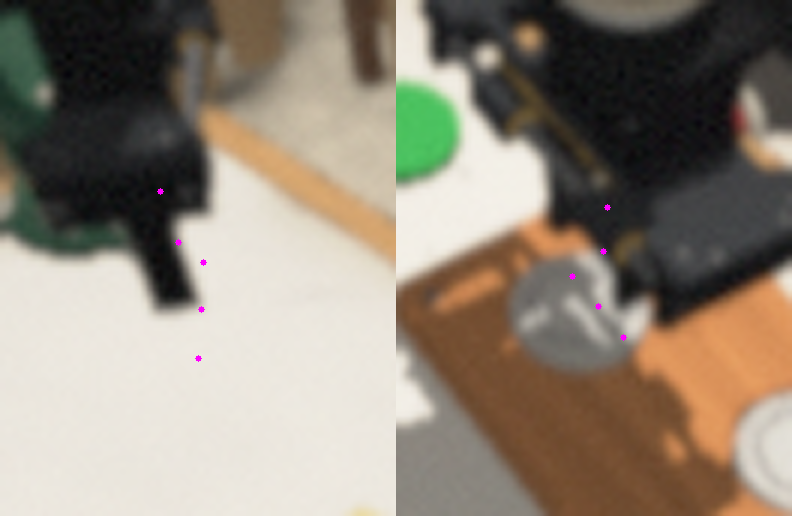

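The plate hasn't moved. The overlays show the real fingertips sitting about 30 mm above the reported TCP in both pictures, so they passed over the plate. I retreat, then feel for the board gently.

Call:
step_arm([
  [[0.02,0,0],0],
  [[0.02,0,0],0],
  [[0.02,0,0],0],
  [[0,0,0.005],0],
  [[0,0,0.005],0],
  [[0,0,0],0],
])

```text
time_s: 7.35
position: [0.4521, -0.131, 0.0163]
orientation: [-0.037, -3.141, -0.0]
force: [0.1, 0.8, 0.6]
gripper_width: 0.456
grasp_force: 0.0
```

Call:
step_arm([
  [[0,0,0.004],0],
  [[0,0,0],0],
])

```text
time_s: 7.6
position: [0.4517, -0.131, 0.0123]
orientation: [-0.037, -3.141, -0.001]
force: [-0.3, 0.2, -1.0]
gripper_width: 0.462
grasp_force: 0.0
```

```bash
python3 - <<'E'
from h import *
s=cam('scene');o=arm.get_obs();T=o['position'];print(T,o['force'])
y=np.array([.0247,1,0]);u=proj(s,[T-.02*y,T-.02*y+[0,0,.02],T-.0275*y+[0,0,.02]]);x0,y0=265,195
a=cv2.resize(s['pixels'][y0:y0+70,x0:x0+65],None,fx=6,fy=6,interpolation=cv2.INTER_CUBIC)
for p in u: cv2.circle(a,tuple(int(v) for v in (p-[x0,y0]+.5)*6),2,(255,0,255),-1)
w=cam('wrist');b=cv2.resize(w['pixels'],None,fx=1.6,fy=1.6)[180:600,200:600].copy()
for p in proj(w,[T+[0,0,z]+sg*.02*y+dx*np.array([1,0,0]) for z in(0,.02) for sg in(-1,1) for dx in (-.0095,.0095)])*1.6-[200,180]: cv2.circle(b,tuple(int(v) for v in p),2,(255,0,255),-1)
cv2.imwrite('pics/tip2.png',np.hstack([a,b])[...,::-1])
E
```

```text
[ 0.45178341 -0.13101859  0.01249029] [-0.62619902  0.56402546 -0.59942761]
```

View pics/tip2.png

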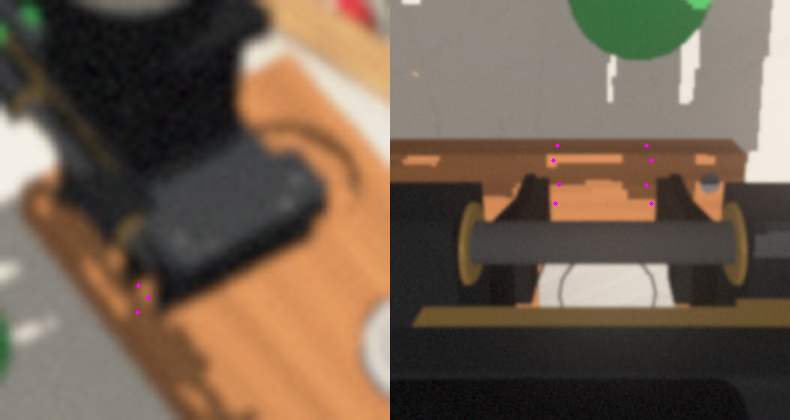

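Reported z is already 12 mm below the board top with no contact, which confirms a tool-length offset of roughly 30–40 mm. I continue feeling down in small steps.

Call:
step_arm([
  [[0,0,0.003],0],
  [[0,0,0.003],0],
  [[0,0,0.002],0],
  [[0,0,0],0],
])

```text
time_s: 8.2
position: [0.4516, -0.131, 0.0045]
orientation: [-0.037, -3.141, -0.0]
force: [-0.2, 0.5, -0.0]
gripper_width: 0.462
grasp_force: 0.0
```

Call:
step_arm([
  [[0,0,0.002],0],
  [[0,0,0],0],
])

```text
time_s: 8.45
position: [0.4517, -0.1311, 0.0026]
orientation: [-0.037, -3.141, -0.0]
force: [-0.3, 0.6, 0.8]
gripper_width: 0.459
grasp_force: 0.0
```

Call:
step_arm([
  [[0,0,0.0015],0],
  [[0,0,0],0],
])

```text
time_s: 8.7
position: [0.4517, -0.1311, 0.0011]
orientation: [-0.037, -3.141, -0.0]
force: [0.3, 0.3, -0.5]
gripper_width: 0.459
grasp_force: 0.0
```

Call:
step_arm([
  [[0,0,0.0015],0],
  [[0,0,0],0],
])

```text
time_s: 8.95
position: [0.4517, -0.1311, -0.0004]
orientation: [-0.037, -3.141, -0.0]
force: [-0.4, 0.2, 0.2]
gripper_width: 0.457
grasp_force: 0.0
```

Call:
step_arm([
  [[0,0,0.0015],0],
  [[0,0,0],0],
])

```text
time_s: 9.2
position: [0.4517, -0.1311, -0.0019]
orientation: [-0.037, -3.141, -0.0]
force: [0.7, -0.5, -0.2]
gripper_width: 0.457
grasp_force: 0.0
```

Call:
step_arm([
  [[0,0,0.0015],0],
  [[0,0,0],0],
])

```text
time_s: 9.45
position: [0.4517, -0.1311, -0.0034]
orientation: [-0.037, -3.141, -0.0]
force: [0.7, -0.3, -0.5]
gripper_width: 0.454
grasp_force: 0.0
```

Call:
step_arm([
  [[0,0,0.0015],0],
  [[0,0,0],0],
])

```text
time_s: 9.7
position: [0.4517, -0.1311, -0.0049]
orientation: [-0.037, -3.141, -0.0]
force: [-0.2, -0.3, 0.8]
gripper_width: 0.457
grasp_force: 0.0
```

Call:
step_arm([
  [[0,0,0.0015],0],
  [[0,0,0],0],
])

```text
time_s: 9.95
position: [0.4517, -0.1311, -0.0064]
orientation: [-0.037, -3.141, -0.0]
force: [0.1, -0.3, 0.2]
gripper_width: 0.457
grasp_force: 0.0
```

Call:
step_arm([
  [[0,0,0.0015],0],
  [[0,0,0],0],
])

```text
time_s: 10.2
position: [0.4517, -0.1311, -0.0079]
orientation: [-0.037, -3.141, -0.0]
force: [-0.6, 0.1, -1.4]
gripper_width: 0.461
grasp_force: 0.0
```

Call:
step_arm([
  [[0,0,0.0015],0],
  [[0,0,0],0],
])

```text
time_s: 10.45
position: [0.4517, -0.1311, -0.0094]
orientation: [-0.037, -3.141, -0.0]
force: [-1.1, 0.1, 0.3]
gripper_width: 0.461
grasp_force: 0.0
```

Call:
step_arm([
  [[0,0,0.0015],0],
  [[0,0,0],0],
])

```text
time_s: 10.7
position: [0.452, -0.1312, -0.0104]
orientation: [0.037, 3.141, -0.0]
force: [-1.2, 0.7, 4.4]
gripper_width: 0.457
grasp_force: 2.1
```

```bash
python3 - <<'E'
from h import *
s=cam('scene');o=arm.get_obs();T=o['position'];print(T,o['force'])
y=np.array([.0247,1,0]);x0,y0=265,195
u=proj(s,[T-.02*y+[0,0,z] for z in(.03,.04)])
a=cv2.resize(s['pixels'][y0:y0+70,x0:x0+65],None,fx=6,fy=6,interpolation=cv2.INTER_CUBIC)
for p in u: cv2.circle(a,tuple(int(v) for v in (p-[x0,y0]+.5)*6),2,(255,0,255),-1)
w=cam('wrist');b=cv2.resize(w['pixels'],None,fx=1.6,fy=1.6)[180:600,200:600].copy()
for p in proj(w,[T+[0,0,z]+sg*.02*y+dx*np.array([1,0,0]) for z in(.03,.04) for sg in(-1,1) for dx in (-.0095,.0095)])*1.6-[200,180]: cv2.circle(b,tuple(int(v) for v in p),2,(255,0,255),-1)
cv2.imwrite('pics/tip3.png',np.hstack([a,b])[...,::-1])
E
```

```text
[ 0.45202692 -0.13119535 -0.01041144] [-1.30745388  0.8258432   5.05628176]
```

View pics/tip3.png

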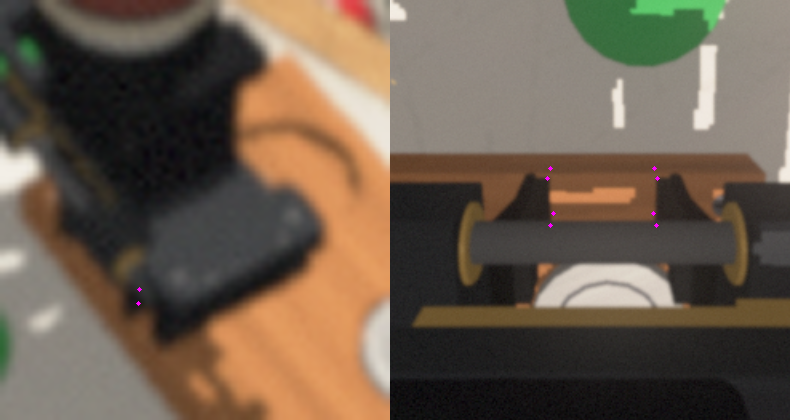

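Contact with about 5 N at reported z −0.0104, so the tips are 34 mm above the reported TCP; in the wrist view the finger corners at (550,180) match. I raise 3.5 mm and push.

Call:
step_arm([
  [[0,0,-0.0035],0],
  [[-0.005,0,0],0],
  [[-0.005,0,0],0],
  [[-0.005,0,0],0],
  [[-0.004,0,0],0],
  [[-0.004,0,0],0],
  [[0,0,0],0],
])

```text
time_s: 11.68
position: [0.4751, -0.1317, -0.0073]
orientation: [0.037, 3.141, 0.0]
force: [-0.5, 0.5, 0.3]
gripper_width: 0.461
grasp_force: 0.0
```

Call:
step_arm([
  [[-0.004,0,0],0],
  [[-0.004,0,0],0],
  [[-0.004,0,0],0],
  [[-0.004,0,0],0],
  [[-0.004,0,0],0],
])

```text
time_s: 12.3
position: [0.4951, -0.1322, -0.0073]
orientation: [-0.037, -3.141, 0.0]
force: [-0.6, -0.0, -0.4]
gripper_width: 0.458
grasp_force: 0.3
```

Call:
step_arm([
  [[-0.003,0,0],0],
  [[-0.003,0,0],0],
  [[-0.003,0,0],0],
  [[0,0,0],0],
])

```text
time_s: 12.8
position: [0.5043, -0.1325, -0.0072]
orientation: [0.037, 3.141, -0.0]
force: [-0.0, 0.2, -0.9]
gripper_width: 0.463
grasp_force: 0.0
```

Call:
step_arm([
  [[-0.002,0,0],0],
  [[-0.002,0,0],0],
  [[0,0,0],0],
])

```text
time_s: 13.18
position: [0.508, -0.1325, -0.0072]
orientation: [0.037, 3.141, -0.0]
force: [-0.4, -0.1, 0.1]
gripper_width: 0.46
grasp_force: 0.1
```

Call:
step_arm([
  [[-0.002,0,0],0],
  [[-0.0015,0,0],0],
  [[0,0,0],0],
])

```text
time_s: 13.55
position: [0.5116, -0.1326, -0.0072]
orientation: [0.037, 3.141, -0.0]
force: [0.4, -0.5, -0.0]
gripper_width: 0.463
grasp_force: 0.0
```

Forces are near zero, so the plate has probably dropped in. I lift straight up, swing left clear of the camera, and measure.

Call:
step_arm([
  [[0.004,0,0],0],
  [[0,0,-0.04],0],
  [[0,0,-0.05],0],
  [[0,0,-0.05],0],
  [[0,0.05,0],0],
  [[0,0.05,0],0],
  [[0,0.05,0],0],
  [[0,0.05,0],0],
  [[0,0.05,0],0],
  [[0,0,0],0],
])

```text
time_s: 14.8
position: [0.5126, 0.1204, 0.1327]
orientation: [-0.03, -3.141, -0.001]
force: [0.0, -0.6, 0.1]
gripper_width: 0.459
grasp_force: 0.0
```

```bash
python3 - <<'E'
from m import *
print(arm.get_obs()['position'])
ims=[]
for n,w in(('top',(290,130,405,212)),('scene',(255,200,375,300))):
    c=cam(n); h,o=measure(c,w)
    for e in o: print(n,e,onplane(c,[e[0]],.024).round(4))
    ims.append(cv2.resize(c['pixels'][w[1]:w[3],w[0]:w[2]],(400,320),interpolation=cv2.INTER_CUBIC))
cv2.imwrite('pics/end.png',np.hstack(ims)[...,::-1])
E
```

```text
[0.51261549 0.12039019 0.1327143 ]
top ((367.0458984375, 158.701171875), (24.16829490661621, 24.830890655517578), 121.21147155761719) [[ 0.5431 -0.2431  0.024 ]]
top ((323.6799621582031, 158.1742706298828), (24.197284698486328, 24.48176383972168), 37.036598205566406) [[ 0.5441 -0.1345  0.024 ]]
scene ((336.93115234375, 253.24307250976562), (19.446508407592773, 24.47657585144043), 106.42321014404297) [[ 0.5413 -0.244   0.024 ]]
scene ((311.9798889160156, 224.60411071777344), (17.74267578125, 22.464929580688477), 99.23329162597656) [[ 0.5437 -0.1345  0.024 ]]
```

View pics/end.png

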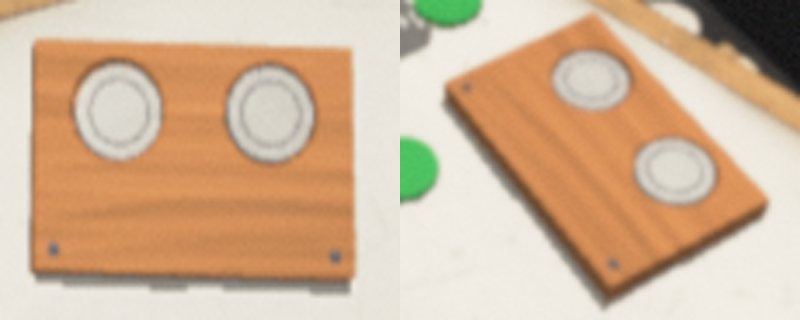

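Both plates look alike in the two views, with an even dark ring. The plate I pushed is at about (0.544, −0.1345) on the z = 24 mm plane in both views (they agree to 0.4 mm), 1.6 mm from the recess centre. The seated plate hasn't moved, so I hand in.

```bash
python3 -c "
from cell import arm
print(arm.close_job())"
```

```text
the job is handed in; nothing more can be done
None
```

The loose plate was pushed into the empty recess and lies flush, about 1.6 mm from its centre; the seated plate did not move, I never touched the bystanders, and the job is handed in (no verdict was returned).

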